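# Fish a busbar link out from between the enclosures

### The arm

A 6-joint arm with a two-finger parallel gripper is mounted at the origin on the work surface. World frame = base frame: x ahead of the robot, y to its left, z up, the work surface at z = 0. Lengths are in m, angles in degrees, forces in N, time in s.
With the tool pointing down it reaches from about 0.275 to 0.825 m from the base axis. Payload 5.2 kg.
Tool frame: the origin (TCP) lies midway between the tips of the shut fingers; the grasp point (between the pads) lies 19 mm behind it; z points along the fingers, y is the line along which they close (so a half turn about z gives the same grasp; the last joint's range is limited). The gripper opens to 93 mm and grips with 3 to 60 N. Pads are 15 mm wide; open, the fingers measure 128 mm over their backs; the gripper's body (75 mm by 188 mm) begins 65 mm behind the grasp point.
Start: joints at [64.584, 14.817, 87.949, -0, 77.235, -11.62], TCP at [0.131, 0.534, 0.219] pointing down, gripper open.
Joint ranges: [-179.93, 179.93], [-52.35, 119.4], [10.71, 147.94], [-69.91, 249.91], [12.55, 155.21], [-178.61, 178.61]. Speed limits (degrees/s): [147.25, 147.25, 180, 180, 180, 180].

### API

Orientations are given as a 3x3 rotation matrix whose columns are the frame's x, y, z axes.
In Python, from workcell import bot gives the robot as it stands. The module is installed in compiled form; this text tells all that it offers. Calls block until the motion is done:
- bot.goto(position, orientation): joint-space move of the TCP to a pose.
- bot.move_linear(position, rot=None, v=0.15, contact_N=None): straight line of the TCP; rot=None keeps the orientation; v is the mean speed in m/s. With contact_N (N) it stops when the force on the tool has changed by that much, and returns True; else False.
- bot.movej(angles): joint-space move.
- bot.gripper_to(opening, effort=None): opening from 0.0 (shut) to 1.0 (fully open); effort is the grip in N (None keeps the last); returns when the fingers have stopped.
- bot.hold(seconds).
- bot.solve_ik(position, orientation): joint angles nearest the present ones, or None.
- bot.get_image(name): name is "side" or "top"; returns the picture (420x560x3 uint8, red, green, blue); there is no depth.
- bot.camera_info(name): a dict with "fx", "fy", "cx", "cy" (pixels), "xyz" and "attitude" of the camera in the world. Camera axes: x right, y down, z forward; pixel columns grow to the right and rows downward; lengths in m; the calibration is good to about 2 mm. A picture is of the moment at which its call begins. camera_info takes no time and is no camera call.
A pose or a line that the arm cannot do raises bot.MotionError and nothing moves.
- bot.close_job(): hands the job in; it is judged then, once.
Readings, each from a call of its own:
- bot.current_time_s(): time.
- bot.current_qpos(): joint angles.
- bot.current_joint_vel(): joint speeds.
- bot.current_joint_torque(): joint torques, N m.
- bot.current_eef_pos(): TCP position.
- bot.current_orientation(): TCP orientation.
- bot.current_wrist_force(): force on the tool from outside, world axes, zero at the start.
- bot.current_ft_torque(): the same for the moment, N m.
- bot.current_width(): opening from 0.0 (shut) to 1.0 (fully open).
- bot.current_grip_force(): force on a finger pad.
Only numpy, scipy, OpenCV 4.12 (cv2) and the standard library are available. Lean on these libraries where they do the work, as an engineer would, in place of code of your own. Each camera call takes 0.05 s, during which the arm holds its last target. There are 200 camera calls.

### The job

The copper busbar link has slid into the narrow gap between two of the enclosures. Take the red T-handled hook from its rest, reach it down through the slot and drag the link along the gap until it is completely out on the open bench, not touching the link with the gripper before then; hang the hook back on its rest, and then lay the link flat on the floor of the green tray without dropping it. Leave the steel link in the other gap, the terminal strip in the tray, and the circuit breaker, the red can and the jar on the bench where they are.

Things in the scene. Friction and masses are not known exactly. Their poses are not given: they have to be found in the camera images.
- bank: Three light-grey enclosures with blue covers, fixed side by side. Origin: middle, on the bench; z up. 170 mm long (x -85 to +85), 262 wide, 56 high. Two gaps run along x, centred at y = +53 and -53, floored by the bench, open at the -x end (the mouth, facing the robot), closed at +x by a plate 40 mm high. The bench is free for over 120 mm before the mouths.
- gap_left (a point): Middle of the mouth of the gap at y = +53 of the bank, on the bench. Either gap is 36 mm wide up to 48 mm height; above that (48 to 56 mm) the blue covers overhang it by 8 mm on each side, leaving a slot 20 mm wide along the top.
- gap_right (a point): Middle of the mouth of the gap at y = -53 of the bank, on the bench.
- link: Copper busbar link, about 0.22 kg, lying in one or the other gap, lengthwise, its near end 10 to 45 mm inside the mouth; too wide for the slot above. 110 (x) x 30 x 10 mm thick; near each end an oblong eye right through, 26 (along x) x 18 mm, centred 36 mm from the middle, with 6 mm rims. Origin: centre of the underside; z up.
- steel_link: A like link of bright steel, lying in the other gap: to be left alone. 110 (x) x 30 x 10 mm thick; near each end an oblong eye right through, 26 (along x) x 18 mm, centred 36 mm from the middle, with 6 mm rims. Origin: centre of the underside; z up.
- hook: T-handled hook, about 0.2 kg, hung on the rest. Red handle bar 20 x 20 mm in section, 110 mm long along its y; from the bar's middle a steel rod 7 mm in diameter hangs down, ending 90 mm below the bar's centre. At its end a toe, 7 mm high, turns to the hook's -x (the rest's -x at the start), reaching 9.5 mm from the rod's axis. Origin: centre of the bar; z up.
- hook_tip (a point): End of the hook's rod: on the rod's axis, 90 mm below the centre of the handle bar.
- rest: Yellow rest on a dark base plate (70 x 110 x 6 mm), fixed. Two uprights, 10 mm thick, at y = +42 and -42 carry the hook's handle bar (along the rest's y) on their tops at 90 mm height, the rod hanging between them. Lips up to 104 mm height leave a seat 32 mm wide in x. Origin: middle of the base, on the bench; z up.
- rest_seat (a point): Where the centre of the handle bar belongs when the hook hangs on the rest: on the rest's z axis at 100 mm height.
- tray: Open green tray, fixed to the bench, 180 (its x) x 150 (its y) x 22 mm high, walls and floor about 4 mm thick. Origin: centre of its underside; z up. The terminal strip lies in its +x half; the -x half is free.
- strip: Terminal strip, grey with coloured tops, 100 mm long (its y) x 24 mm wide x 23 mm high, lying in the tray: to be left alone. Origin: centre of the underside.
- breaker: White two-pole circuit breaker on the bench, 85 x 36 x 75 mm high: bystander. Origin: centre of the underside.
- spray: Red can standing on the bench, 56 mm in diameter, 125 mm high: bystander. Origin: centre of the underside.
- jar: Jar standing on the bench, 64 mm in diameter, 85 mm high: bystander. Origin: centre of the underside.
There are look-alikes about, which are no part of the job. What is meant by the hook is not blue, and is the larger of those in its own colour.

How it is judged (in metres and radians):
On the way, in this order (a step that is already met when the one before it is completed fails the run):
1. the hook bears on the copper link inside the gap (contact force between hook and link above 0.1 N and x of link in the frame of bank above -0.1 m), for 0.05 s.
2. the copper link is completely out of the gap, on the bench (x of link in the frame of bank below -0.142 m and height (world z) of link below 0.01 m), for 0.2 s.
3. the hook hangs on its rest again, let go (distance between hook and rest_seat below 0.018 m and angle between hook's own z axis and vertical below 0.12 rad and contact force between hook and the fingers below 0.1 N), for 0.3 s.
At the end, for the whole second after the job is handed in: The copper link lies at rest flat (within about 7 degrees) on the floor of the tray, wholly inside it; the hook hangs on its rest, its bar within 18 mm of its seat and upright within 7 degrees; the steel link (within 20 mm), terminal strip, breaker, can and jar (within 30 mm) are where they were (z of link in the frame of tray between 0 and 0.01 m and angle between each of link, hook's own z axis and vertical below 0.12 rad and x of link in the frame of tray between -0.085 and 0.085 m and y of link in the frame of tray between -0.07 and 0.07 m and linear speed of link below 0.02 m/s and distance between hook and rest_seat below 0.018 m and linear speed of hook below 0.05 m/s); the robot touches nothing.
It fails at once if the gripper touches the copper link while part of it is still in the gap (contact force between link and the fingers above 0.3 N and x of link in the frame of bank above -0.138 m and height (world z) of link below 0.045 m and y of link in the frame of bank between -0.075 and 0.075 m).
It fails at once if the copper link is dropped or thrown (linear speed of link above 0.6 m/s and contact force between link and the fingers below 0.05 N and contact force between link and hook below 0.05 N).
It fails at once if the steel link in the other gap is moved more than 20 mm (distance of steel_link from where it was at the start of the episode above 0.02 m).
It fails at once if the strip in the tray, the breaker, the can or the jar is moved more than 30 mm (distance of any of strip, breaker, spray, jar from where it was at the start of the episode above 0.03 m).
It also fails if it takes over 72 s, if anything falls off the work surface, if the arm or the gripper's body presses on something with over 40 N, if the wrist force passes 120 N, or if a joint passes its speed limit or range.

## Working session

There is one attempt and no reset: what is moved stays moved. The work goes in short steps, each a Python script; the robot and the scene stay as the last script left them, time stands still between calls to the robot, and variables do not carry over. Pictures are saved under pics/ and viewed, at most 10 in all, crops included, and the job is handed in when it is done.

```bash
mkdir -p pics; python3 - <<'E'
from workcell import bot
import cv2
for n in("top","side"):
    im=bot.get_image(n); cv2.imwrite(f"pics/{n}0.png",im[:,:,::-1]); i=bot.camera_info(n); print(n,i)
E
```

```text
top {'fx': 394.8362053421399, 'fy': 394.8362053421399, 'cx': 279.77316765676136, 'cy': 206.6405794909969, 'xyz': array([0.31275869, 0.08570166, 1.11213616]), 'attitude': array([[ 0.0228257 , -0.98349724,  0.17947749],
       [-0.99950846, -0.0185907 ,  0.02524319],
       [-0.02148999, -0.17996546, -0.98343816]])}
side {'fx': 402.7154324056047, 'fy': 402.7154324056047, 'cx': 272.335270875552, 'cy': 211.3059837771233, 'xyz': array([ 0.27503373, -0.54412497,  0.857027  ]), 'attitude': array([[ 0.94135295, -0.25231673,  0.22403323],
       [-0.33741958, -0.70070959,  0.62861283],
       [-0.0016273 , -0.66733975, -0.74475165]])}
```

View pics/top0.png

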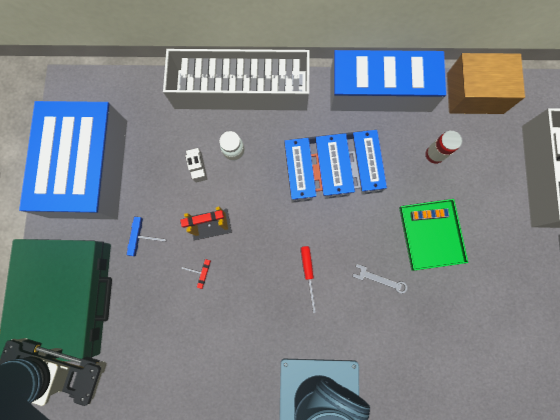

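View pics/side0.png

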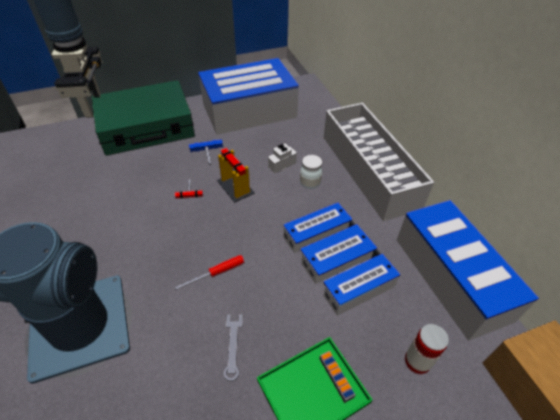

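The top view shows the bank at about (335,165), with copper in the left gap (316,165) and steel in the right (353,165). The hook on its rest is at (205,219), and the tray is at (433,235). The side view shows the hook at (234,161). Next I'll measure.

```bash
cat > h.py <<'E'
import numpy as np, cv2
from workcell import bot
def ray(n,uv):
    i=bot.camera_info(n); d=np.array([(uv[0]-i["cx"])/i["fx"],(uv[1]-i["cy"])/i["fy"],1.])
    return np.array(i["xyz"]),np.array(i["attitude"])@d
def onz(n,uv,z):
    o,d=ray(n,uv); return o+d*(z-o[2])/d[2]
def tri(a,b):
    o1,d1=ray("top",a); o2,d2=ray("side",b)
    s=np.linalg.lstsq(np.c_[d1,-d2],o2-o1,rcond=None)[0]
    p,q=o1+s[0]*d1,o2+s[1]*d2; return (p+q)/2,np.linalg.norm(p-q)
def hsv(im): return cv2.cvtColor(im,cv2.COLOR_RGB2HSV)
def blobs(im,lo,hi,box,amin=15):
    m=cv2.inRange(hsv(im),lo,hi); k=np.zeros_like(m); x0,y0,x1,y1=box; k[y0:y1,x0:x1]=m[y0:y1,x0:x1]
    n,l,s,c=cv2.connectedComponentsWithStats(k)
    return [(s[i,4],c[i],np.argwhere(l==i)[:,::-1].astype(np.float32)) for i in range(1,n) if s[i,4]>=amin]
E
python3 - <<'E'
from h import *
np.set_printoptions(precision=4,suppress=True)
T=cv2.imread("pics/top0.png")[:,:,::-1];S=cv2.imread("pics/side0.png")[:,:,::-1]
for nm,im,box in(("top",T,(275,120,395,210)),("side",S,(275,195,405,315))):
    for lo,hi,z,t in(((100,150,60),(125,255,255),.056,"blue"),((3,90,50),(16,230,255),.01,"copper")):
        for a,c,p in blobs(im,lo,hi,box):
            r=cv2.minAreaRect(p); print(nm,t,a,c,[onz(nm,q,z)[:2] for q in cv2.boxPoints(r)],"cen",onz(nm,r[0],z)[:2])
for nm,im,box in(("top",T,(175,200,240,245)),("side",S,(210,140,260,205))):
    for lo,hi,t in(((0,170,90),(8,255,255),"red"),((18,150,60),(32,255,255),"yellow")):
        for a,c,p in blobs(im,lo,hi,box,5):
            r=cv2.minAreaRect(p); print(nm,t,a,c,r,"z.11",onz(nm,r[0],.11)[:2])
for nm,im,box in(("top",T,(390,190,480,280)),("side",S,(245,330,385,420))):
    for a,c,p in blobs(im,(50,120,40),(75,255,255),box,200):
        r=cv2.minAreaRect(p); print(nm,"green",a,r,[onz(nm,q,.022)[:2] for q in cv2.boxPoints(r)])
A=cv2.resize(T[125:215,270:400],(780,540),interpolation=cv2.INTER_CUBIC); 
B=np.hstack([cv2.resize(T[200:245,175:240],(390,270),interpolation=cv2.INTER_CUBIC),cv2.resize(S[140:205,210:275],(390,390),interpolation=cv2.INTER_CUBIC)[:270+0]])
B=np.zeros((600,780,3),np.uint8);B[:270,:390]=cv2.resize(T[200:245,175:240],(390,270),interpolation=cv2.INTER_CUBIC);B[:390,390:]=cv2.resize(S[140:205,210:275],(390,390),interpolation=cv2.INTER_CUBIC)
B[300:600,:390]=cv2.resize(S[195:295,275:405],(390,300),interpolation=cv2.INTER_CUBIC)
cv2.imwrite("pics/a.png",A[:,:,::-1]);cv2.imwrite("pics/b.png",B[:,:,::-1])
E
```

```text
top blue 1043 [368.6184 160.1889] [array([ 0.7213, -0.0856]), array([ 0.7342, -0.1533]), array([ 0.5637, -0.1765]), array([ 0.5513, -0.1107])] cen [ 0.6414 -0.1317]
top blue 1414 [334.6273 164.1563] [array([0.7073, 0.0182]), array([ 0.7213, -0.0684]), array([ 0.552 , -0.0896]), array([ 0.5384, -0.0054])] cen [ 0.6285 -0.0364]
top blue 1032 [300.3556 168.0504] [array([0.6956, 0.1049]), array([0.7052, 0.0363]), array([0.5371, 0.0156]), array([0.5277, 0.0823])] cen [0.6152 0.0596]
top copper 151 [316.9205 172.1457] [array([0.6706, 0.0269]), array([0.6733, 0.0096]), array([ 0.5648, -0.0052]), array([0.5621, 0.0118])] cen [0.6172 0.0107]
side blue 962 [317.2921 223.2328] [array([0.5275, 0.0807]), array([0.7139, 0.1093]), array([0.7017, 0.0332]), array([0.524 , 0.0098])] cen [0.6142 0.0571]
side blue 1544 [337.7021 249.3478] [array([ 0.5394, -0.0064]), array([0.7311, 0.0244]), array([ 0.7164, -0.0718]), array([ 0.5364, -0.0955])] cen [ 0.628  -0.0391]
side blue 1350 [360.4244 278.5096] [array([ 0.5532, -0.1113]), array([ 0.7384, -0.0812]), array([ 0.7283, -0.1564]), array([ 0.5524, -0.1807
[... 1414 characters left out ...]
27344), (3.130495071411133, 1.7888542413711548), 26.56505012512207) z.11 [0.4688 0.3457]
side yellow 583 [234.458  177.8113] ((234.63648986816406, 175.03109741210938), (44.44933319091797, 26.929540634155273), 81.02737426757812) z.11 [0.4482 0.2453]
top green 3356 ((433.5037536621094, 234.18679809570312), (67.87960815429688, 57.068016052246094), 79.3803482055664) [array([ 0.5196, -0.2195]), array([ 0.5524, -0.3762]), array([ 0.3681, -0.3993]), array([ 0.3366, -0.2474])]
side green 5463 ((313.95281982421875, 390.41510009765625), (80.13109588623047, 92.3692855834961), 60.945396423339844) [array([ 0.3381, -0.2544]), array([ 0.5344, -0.2226]), array([ 0.543 , -0.3791]), array([ 0.3663, -0.3975])]
```

View pics/a.png

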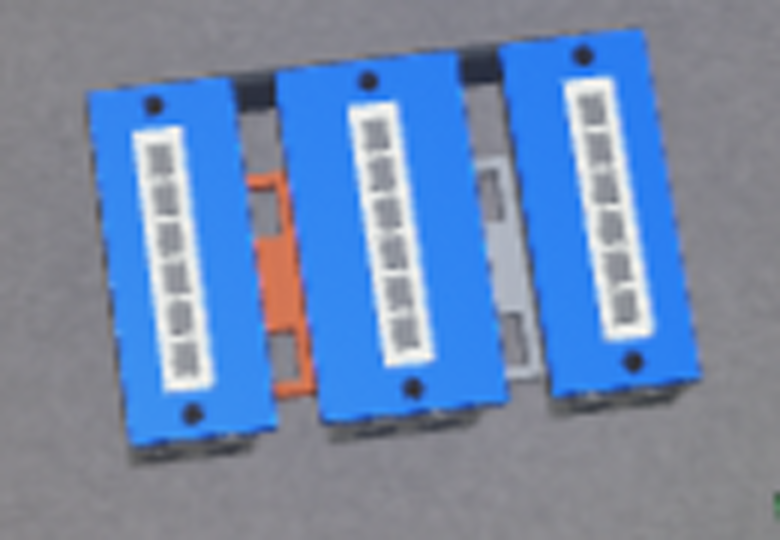

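View pics/b.png

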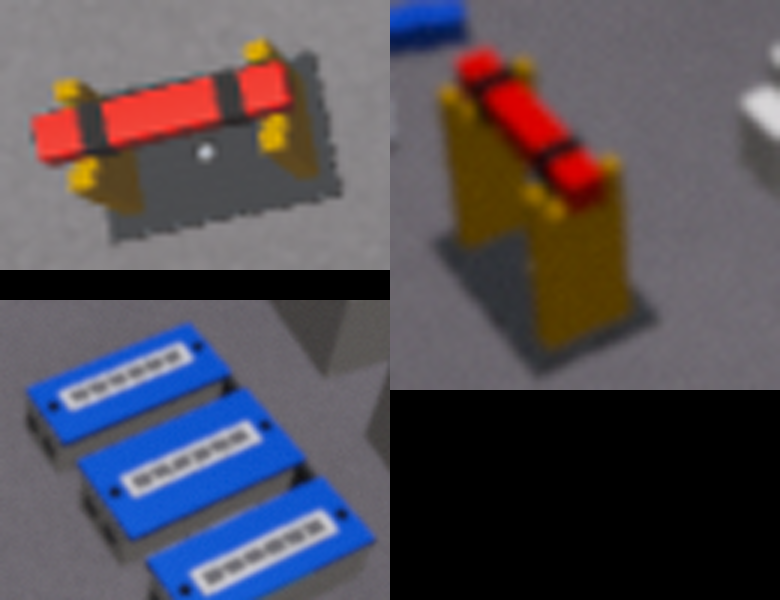

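The crops show copper visible through the left slot with both its eyes. The hook bar lies across the yellow rest, and the toe or rod end shows at top pixel ≈(209,225). Next I'll check the toe direction and triangulated heights, then grasp the hook.

```bash
cat >> h.py <<'E'
def proj(n,P):
    i=bot.camera_info(n); c=np.array(i["attitude"]).T@(np.array(P)-i["xyz"]); return np.array([c[0]/c[2]*i["fx"]+i["cx"],c[1]/c[2]*i["fy"]+i["cy"]])
def down(yaw,s=1):  # tool down, closing line (y) at yaw degrees
    a=np.radians(yaw); y=s*np.array([np.cos(a),np.sin(a),0]); z=np.array([0,0,-1.]); return np.c_[np.cross(y,z),y,z]
E
python3 - <<'E'
from h import *
np.set_printoptions(precision=4,suppress=True)
p,e=tri((201.34,218.46),(232.0,159.0));print("bar",p,e)
for a,b in(((218.8,214.3),(240.6,168.3)),((184.3,222.3),(224.7,151))): print("barends",tri(a,b))
print("cover",tri((334.4,164.2),(337.7,249.3)))
print("tray corners",onz("top",(405,208),.02))
H=np.array([.4605,.3115]);x=np.array([np.cos(np.radians(14.4)),np.sin(np.radians(14.4))])
for d in(-.0095,0,.0095): print(d,proj("top",[*(H+d*x),.0135]),proj("top",[*(H+d*x),.0135+.0035]))
T=cv2.imread("pics/top0.png")[:,:,::-1]
h=hsv(T)[218:232,200:218]; m=(h[...,2]>120)&(h[...,1]<70); print("toe px",np.argwhere(m)[:,::-1].mean(0)+[200,218],m.sum())
print("screwdriver",onz("top",(306,247),.01), onz("top",(312,312),.01))
for n,q in(("top",(430,214)),):print("strip",onz(n,q,.027))
for s in(1,-1):
    for nm,P,w in(("hook",[.4605,.3115,.081],14.4),("gap",[.59,.01,.09],7.7),("link",[.49,0,.003],97.7),("tray",[.41,-.31,.007],8.7)): print(s,nm,bot.solve_ik(P,down(w,s)))
E
```

```text
bar [0.4606 0.3134 0.1083] 0.001105570752248704
barends (array([0.4725, 0.2689, 0.1072]), np.float64(0.00110693936369413))
barends (array([0.4505, 0.3577, 0.1055]), np.float64(0.00016020081613396086))
cover (array([ 0.629 , -0.0362,  0.0488]), np.float64(0.0015775769948569828))
tray corners [ 0.5148 -0.2359  0.02  ]
-0.0095 [209.9168 227.0086] [209.6729 226.8473]
0 [209.2608 223.7503] [209.0152 223.5792]
0.0095 [208.6068 220.5021] [208.3596 220.3211]
toe px [209. 225.] 5
screwdriver [0.4012 0.0384 0.01  ] [0.2262 0.0203 0.01  ]
strip [ 0.498  -0.3019  0.027 ]
1 hook [22.5802 22.8071 97.4261 -0.     59.7668  8.1802]
1 gap [ -9.8516  25.2784  91.8971  -0.      62.8245 -17.5516]
1 link [ -13.0689   23.7418  110.6622   -0.       45.596  -110.7689]
1 tray [-49.5414  25.2118 107.1245  -0.      47.6637 -58.2414]
-1 hook [  22.5802   22.8071   97.4261   -0.       59.7668 -171.8198]
-1 gap [ -9.8516  25.2784  91.8971  -0.      62.8245 162.4484]
-1 link [-13.0689  23.7418 110.6622  -0.      45.596   69.2311]
-1 tray [-49.5414  25.2118 107.1245  -0.      47.6637 121.7586]
```

The toe points to the rest's -x, towards the robot, and the bar's top measures about 0.108, which agrees with the text. Now I'll grasp the hook and check it.

```bash
python3 - <<'E'
from h import *
np.set_printoptions(precision=4,suppress=True)
R=down(14.4); H=[.4605,.312]
bot.goto([*H,.22],R); bot.gripper_to(.6,40); bot.move_linear([*H,.082],v=.12)
bot.gripper_to(0,40); bot.hold(.2); print(bot.current_width(),bot.current_grip_force(),bot.current_eef_pos(),bot.current_wrist_force())
bot.move_linear([*H,.20],v=.12); print(bot.current_wrist_force(),bot.current_time_s())
Rb=down(7.7); b=np.array([.6285,-.0363]); a=np.radians(7.7); B=lambda x,y:b+[np.cos(a)*x-np.sin(a)*y,np.sin(a)*x+np.cos(a)*y]
bot.goto([*B(-.0405+.0015,.053),.20],Rb)
bot.move_linear([*B(-.039,.053),.142],v=.1)
for n in("top","side"): cv2.imwrite(f"pics/{n}1.png",bot.get_image(n)[:,:,::-1])
t=cv2.imread("pics/top1.png");s=cv2.imread("pics/side1.png")
C=np.hstack([cv2.resize(t[120:220,270:370],(400,400),interpolation=2),cv2.resize(s[140:300,260:420],(400,400),interpolation=2)])
cv2.imwrite("pics/c.png",C); print(bot.current_eef_pos(),bot.current_wrist_force())
P=bot.current_eef_pos(); print("tip expected px",proj("top",[P[0],P[1],P[2]-.071]),proj("side",[P[0],P[1],P[2]-.071]))
E
```

```text
0.2127543570155412 40.000192523002625 [0.4607 0.312  0.0821] [ 0.5079 -0.5132  0.5732]
[ 0.1967  0.1811 -2.2158] 5.6583
[0.5834 0.011  0.143 ] [-0.4626 -0.5249 -2.1206]
tip expected px [317.8744 177.9825] [314.2251 234.2473]
```

View pics/c.png

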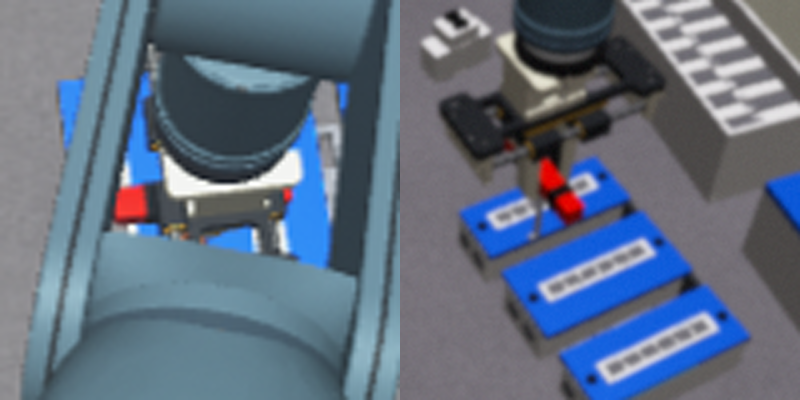

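The side crop shows the tip at ≈(314,235), against an expected (314,234), with the hook upright over the left slot. Now I'll lower it, using contact stops.

```bash
cat >> h.py <<'E'
_b=np.array([.6285,-.0363]); _a=np.radians(7.7)
def B(x,y): return _b+[np.cos(_a)*x-np.sin(_a)*y,np.sin(_a)*x+np.cos(_a)*y]
def toB(p): d=np.array(p[:2])-_b; return np.array([np.cos(_a)*d[0]+np.sin(_a)*d[1],-np.sin(_a)*d[0]+np.cos(_a)*d[1]])
E
python3 - <<'E'
from h import *
np.set_printoptions(precision=4,suppress=True)
bot.move_linear([*B(-.0375,.053),.135],v=.05)
print(bot.move_linear([*B(-.0375,.053),.0745],v=.05,contact_N=3)); print(bot.current_eef_pos(),bot.current_wrist_force())
E
```

```text
False
[0.5846 0.0112 0.0749] [-0.6384 -0.0945 -1.4673]
```

```bash
python3 - <<'E'
from h import *
np.set_printoptions(precision=4,suppress=True)
for x in(-.05,-.1,-.15,-.1895):
    bot.move_linear([*B(x,.053),.0742],v=.05); print(x,bot.current_eef_pos(),bot.current_wrist_force())
bot.move_linear([*B(-.1855,.053),.0745],v=.03)
P=B(-.1855,.053); bot.move_linear([*P,.20],v=.12)
bot.goto([.4605,.312,.22],down(14.4))
T=bot.get_image("top");S=bot.get_image("side")
for n,im in(("top",T),("side",S)):
    cv2.imwrite(f"pics/{n}2.png",im[:,:,::-1])
for n,im,box in(("top",T,(280,130,350,300)),("side",S,(180,180,380,330))):
    for a,c,p in blobs(im,(3,90,50),(16,230,255),box,30):
        r=cv2.minAreaRect(p); Q=np.array([onz(n,q,.01)[:2] for q in cv2.boxPoints(r)]); print(n,a,c,Q,Q.mean(0),toB(Q.mean(0)))
D=np.hstack([cv2.resize(T[140:290,230:380],(400,400)),cv2.resize(S[140:290,180:330],(400,400))]); cv2.imwrite("pics/d.png",D[:,:,::-1]); print(bot.current_time_s())
E
```

```text
-0.05 [0.5714 0.0095 0.0744] [ 0.8602  0.185  -0.8877]
-0.1 [0.5223 0.0028 0.0741] [-0.0722  0.0353 -2.2708]
-0.15 [ 0.4729 -0.0039  0.0742] [-0.3294  0.2249 -3.0268]
-0.1895 [ 0.4337 -0.0093  0.0742] [-0.5055  0.2415 -2.4354]
top 329 [320.9301 222.5897] [[ 0.5246  0.0205]
 [ 0.5293 -0.0103]
 [ 0.4195 -0.025 ]
 [ 0.4148  0.0052]] [ 0.472  -0.0024] [-0.1505  0.0546]
side 465 [273.8108 266.3054] [[ 0.4145  0.0052]
 [ 0.5289  0.0211]
 [ 0.5276 -0.016 ]
 [ 0.4158 -0.0303]] [ 0.4717 -0.005 ] [-0.1512  0.052 ]
15.8167
```

View pics/d.png

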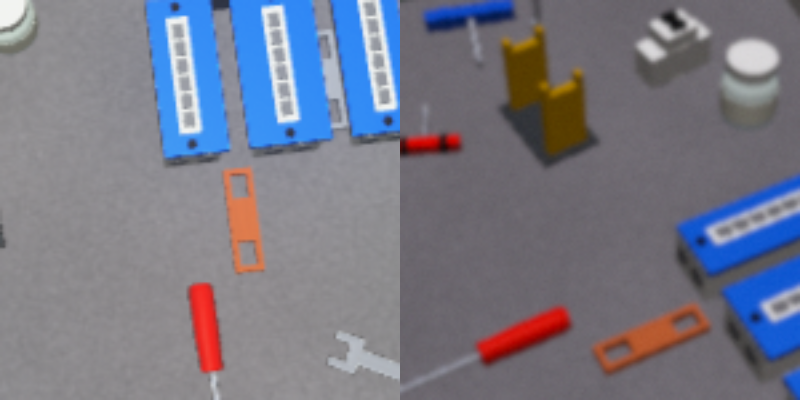

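The link lies on the open bench at bank x ≈ -0.151, top pixel (321,223), with a clear gap to the mouth. Now I'll hang the hook where it was.

```bash
python3 - <<'E'
from h import *
np.set_printoptions(precision=4,suppress=True)
H=[.4607,.312]
print(bot.move_linear([*H,.0815],v=.07,contact_N=4),bot.current_eef_pos(),bot.current_wrist_force())
bot.gripper_to(.5); bot.hold(.2); bot.move_linear([*H,.22],v=.12)
bot.goto([.471,-.0035,.15],down(97.7,-1))
S=bot.get_image("side"); cv2.imwrite("pics/e.png",cv2.resize(S[120:300,190:370],(600,600))[:,:,::-1])
for a,c,p in blobs(S,(0,170,90),(8,255,255),(210,140,260,205),5): print(a,onz("side",c,.11)[:2],c)
T=bot.get_image("top")
for a,c,p in blobs(T,(0,170,90),(8,255,255),(175,200,240,245),5): print(a,onz("top",c,.11)[:2],c)
print(bot.current_time_s())
E
```

```text
True [0.4607 0.312  0.0821] [0.1116 0.2317 6.6444]
29 [0.4481 0.3525] [224.2414 151.0345]
102 [0.4574 0.3113] [231.2549 159.1863]
36 [0.4677 0.2691] [239.0556 167.8333]
65 [0.4714 0.2679] [218.9385 214.7692]
151 [0.4599 0.313 ] [201.3046 218.8146]
52 [0.4489 0.3558] [184.5    222.7115]
21.2167
```

View pics/e.png

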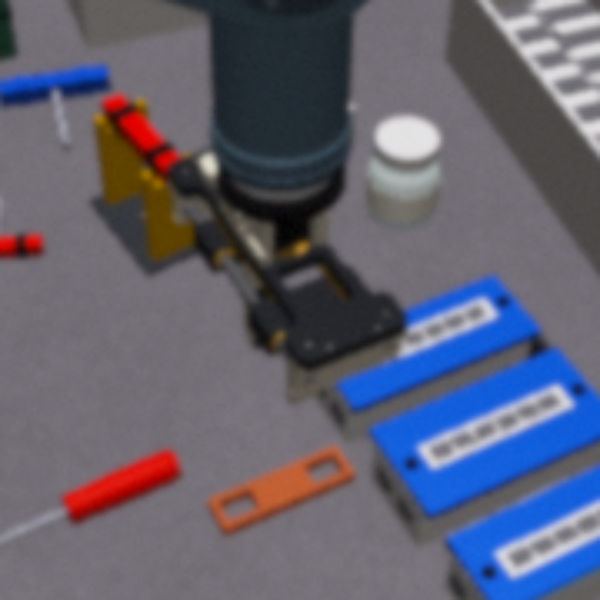

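The hook hangs on its rest again, within about 1 mm of its original pixels, and the fingers are clear. Now I'll pick up the link.

```bash
python3 - <<'E'
from h import *
np.set_printoptions(precision=4,suppress=True)
L=[.4719,-.0035]; bot.gripper_to(.6)
bot.goto([*L,.08],down(97.9,-1))
print(bot.move_linear([*L,.003],v=.06,contact_N=4),bot.current_eef_pos())
bot.gripper_to(0,40); bot.hold(.2); print(bot.current_width()*93,bot.current_grip_force())
bot.move_linear([*L,.13],v=.1); print(bot.current_width()*93,bot.current_wrist_force())
bot.goto([.403,-.319,.13],down(9.5,-1)); bot.move_linear([.403,-.319,.06],v=.1)
S=bot.get_image("side"); cv2.imwrite("pics/f.png",cv2.resize(S[250:420,220:420],(700,595))[:,:,::-1]); print(bot.current_time_s(),bot.current_qpos())
E
```

```text
False [ 0.4722 -0.0035  0.0033]
29.701535985580804 39.99454379081726
29.206920388350234 [ 0.422   0.1395 -1.4843]
27.75 [-50.7933  20.6305 104.4925  -0.0009  54.7941 119.6875]
```

View pics/f.png

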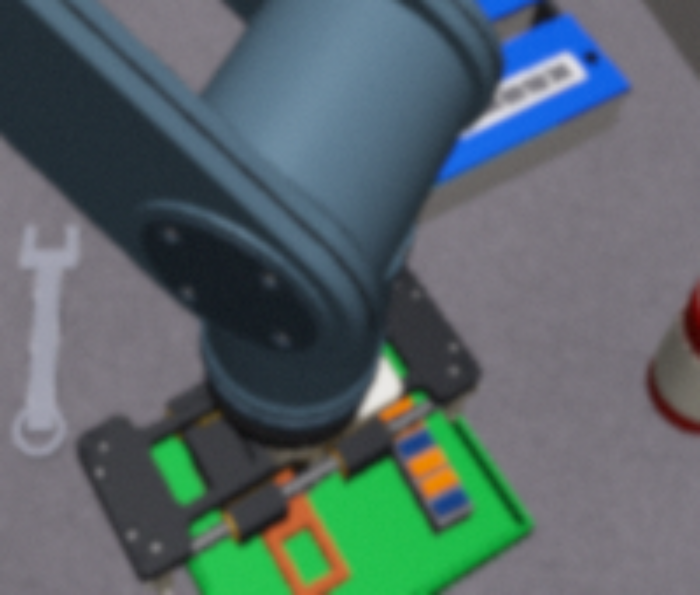

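The link is held level over the free half of the tray and parallel to the strip; its end shows at crop (305,550). Now I'll lower it until contact and release.

```bash
python3 - <<'E'
from h import *
np.set_printoptions(precision=4,suppress=True)
P=[.403,-.319]
print(bot.move_linear([*P,.005],v=.04,contact_N=3),bot.current_eef_pos())
w=bot.current_width(); bot.gripper_to(w+.10); bot.hold(.2); bot.move_linear([*P,.12],v=.08)
bot.goto([.40,-.05,.25],down(9.5,-1)); bot.hold(.3)
T=bot.get_image("top");S=bot.get_image("side")
for n,im,box in(("top",T,(395,195,475,275)),("side",S,(245,330,385,420))):
    for a,c,p in blobs(im,(3,90,50),(13,230,255),box,60):
        r=cv2.minAreaRect(p); print(n,a,c,r,onz(n,c,.014)[:2])
D=np.hstack([cv2.resize(T[180:280,390:490],(400,400)),cv2.resize(S[320:420,250:390],(400,286)) if 0 else cv2.resize(S[130:420,200:490],(400,400))]); cv2.imwrite("pics/g.png",D[:,:,::-1]); print(bot.current_time_s())
E
```

```text
True [ 0.4029 -0.3188  0.0071]
side 442 [294.6493 398.1357] ((294.8153991699219, 399.17694091796875), (53.45896911621094, 14.139958381652832), 60.2551155090332) [ 0.4023 -0.3164]
32.7083
```

View pics/g.png

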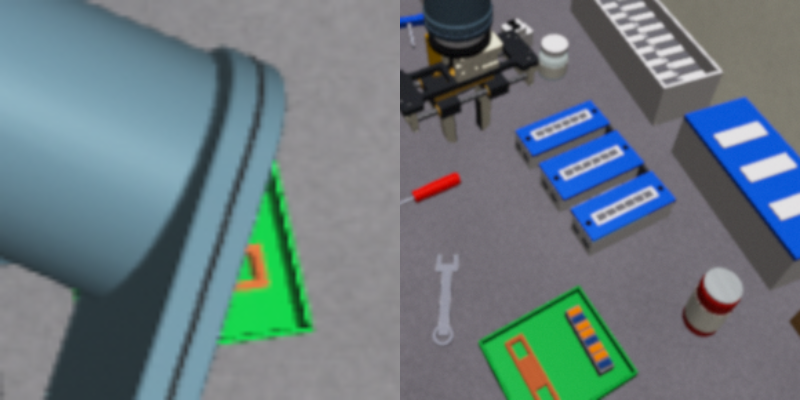

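The link lies flat inside the tray, parallel to the strip, at about (0.402,-0.316), and the gripper is clear. Handing in.

```bash
python3 -c "
from workcell import bot
print(bot.close_job())"
```

```text
the job is handed in; nothing more can be done
None
```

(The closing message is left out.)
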